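# Dry-fit a turned candlestick on its bayonet base

### The job

Dry-fit the wooden candlestick on its round base, one piece at a time from the bottom up. First set the rectangular foot block over the steel post with its long side in line with the cross pin, all the way down, and lock it with a quarter turn, either way, so that its long side lies square across the line of the pin; then stack the baluster, then the drip pan, then the candle cup on top, each upright and fully home on the spigot below it. Leave the gouge and sharpening stone where they are.

Things in the scene. Friction and masses are not known exactly. Their poses are not given: they have to be found in the camera images.
- base: round wooden base, fixed to the bench: disc 110 mm across (top face 92), 22 mm high. From its top rises a steel post, 18 mm diameter, 20 mm high, with a cross pin (6 mm thick, 34 mm end to end) 15.5 mm above the disc. Origin: centre of underside; x along the pin. The foot drops over pin and post if its x is within 10 degrees of the pin's line; otherwise it stops on the post, 20 mm too high
- foot: rectangular wooden block, 72 (x) x 52 (y) x 44 mm high, 150 g, spigot (20 mm diameter, 10 high) on top between two dark lines along x. Origin: centre of underside. Below: 22 mm square hole and pin slot 15 x 40 mm along x, in a 10 mm floor under a cavity. Seated, its origin is 22 mm above the base's. It then turns freely either way, with no stop; past 35 degrees the pin holds it down
- baluster: tall vase-shaped piece, 75 mm high plus a spigot (20 mm diameter, 10 high); belly 56 mm across at 26 mm height, neck 28 mm across at 46 to 50 mm, cylindrical collar 40 mm across from 53 to 75 mm, the place to grip. 120 g, upright. Origin: centre of underside; yaw is free. Recess below: 28 mm across, 12 deep. Seated, its origin is 44 mm above the foot's
- pan: drip pan, a low round disc: rim 62 mm across from 12 to 20 mm height, hub 44 mm across below it, spigot (20 mm diameter, 10 high) on top. 50 g. Origin: centre of underside; yaw is free. Recess below: 28 mm across, 12 deep. Seated, its origin is 75 mm above the baluster's
- cup: candle cup, small round cup 48 mm high, 40 mm across at the foot, 44 at the rim, with an open candle hole (about 24 mm wide, 28 deep) and no spigot. 50 g. Origin: centre of underside; yaw is free. Recess below: 28 mm across, 12 deep. Seated, its origin is 20 mm above the pan's
- gouge: bystander: carving gouge lying on the bench, wooden handle 110 mm long and 24 mm thick, steel blade out along its x, 190 mm overall. Origin: under the middle of the handle
- stone: bystander: grey sharpening stone, 120 x 45 x 22 mm, long along its x, lying flat. Origin: centre of the underside

How it is judged:
By the outcome, as a careful person would: the job done as asked, in the order asked, and still so for the second after the job is handed in, with the robot touching nothing.
It also fails if it takes over 109 s, if anything falls off the work surface, if the arm or the gripper's body presses on something with over 40 N, if the wrist force passes 120 N, or if a joint passes its speed limit or range.

### The arm

A 6-joint arm with a two-finger parallel gripper is mounted at the origin on the work surface. World frame = base frame: x ahead of the robot, y to its left, z up, the work surface at z = 0. Lengths are in m, angles in rad, forces in N, time in s.
With the tool pointing down it reaches from about 0.375 to 0.9 m from the base axis. Payload 3.1 kg.
Tool frame: the origin (TCP) lies at the centre of the arm's flange, where the gripper is bolted on; the fingertips stand 182 mm ahead of it and the grasp point (between the pads) lies 164 mm ahead of it; z points along the fingers, y is the line along which they close (so a half turn about z gives the same grasp; the last joint's range is limited). The gripper opens to 87 mm and grips with 3 to 60 N. Pads are 19 mm wide; open, the fingers measure 117 mm over their backs; the gripper's body (75 mm by 190 mm) begins 51 mm behind the grasp point.
Start: joints at [0.928, 0.527, 1.433, -0, 1.181, -0.178], TCP at [0.28, 0.559, 0.405] pointing down, gripper open.
Joint ranges: [-3.08, 3.08], [-0.75, 2.2], [0.22, 2.44], [-1.43, 4.57], [0, 2.65], [-2.85, 2.85]. Speed limits (rad/s): [2.79, 2.79, 3.14, 3.14, 3.14, 3.14].

### API

Orientations are given as a unit quaternion [x, y, z, w].
In Python, from rig import * gives the robot as it stands.
- The arm moves only by the tool move_arm, never from a script. Its argument "commands" is a list that holds one entry, the list of rows, each a list of 6 numbers: the shift along the tool's x, y, z in units of 40 mm (1.0 is 40 mm), then the turn, a rotation vector about the tool's x, y, z in rad. A call has 1 to 12 rows; each row is the pose to reach, as a shift and turn from the pose commanded when the call began, along the tool's axes at that moment; what a row does not reach only later rows make up. A row lasts 1/8 s, in which the tool goes at most 62.5 mm and 10.7 degrees, less where a joint would pass 70% of its speed; a pose out of reach is approached as far as the arm can. A call with a gripper value outside its range is refused whole. "claw" is the closure, from -1 (fully open) to 1 (shut), so that 0 is half open, set as the call begins (left out, the last holds). The fingers move at their own pace and stop on an object; "squeeze" is the grip in N (left out, the last holds). Time passes only in rows, so rows that repeat a pose let the fingers close. It gives the time, the measured TCP pose, the force, the opening and the grip force at its end, in the units of the state.
- get_obs(): the state, without advancing time (a new reading comes with each control period).
- camera(name): name is "scene" or "top"; returns a dict with "pixels" (384x512x3 uint8, blue, green, red), "range_z" (384x512 float32, m along the optical axis (not along the pixel's ray), 0 where there is no reading), "camera_matrix" (3x3 intrinsics, pixels), "D" ([k1, k2, p1, p2, k3] as OpenCV has them; the pictures are not rectified), "extrinsics" (4x4, takes a point from world to camera coordinates). Camera axes: x right, y up, looking along -z (the intrinsics and any distortion apply to the point x, -y, -z); pixel columns grow to the right and rows downward; lengths in m; the calibration is good to about 2 mm. A picture is of the moment at which its call begins.
- hand_in(): hands the job in; it is judged then, once.
The state is a dict: "time": time; "q": joint angles; "joint_velocities": joint speeds; "joint_torque": joint torques, N m; "position": TCP position; "tool_rot": TCP orientation; "ft_force": force on the tool from outside, world axes, zero at the start; "moment": the same for the moment, N m; "grip_width": finger opening in m; "grip_force": force on a finger pad.
Only numpy, scipy, OpenCV 4.12 (cv2) and the standard library are available. Lean on these libraries where they do the work, as an engineer would, in place of code of your own. Each camera call takes 0.05 s, during which the arm holds its last target. There are 200 camera calls.

## Working session

There is one attempt and no reset: what is moved stays moved. The work goes in short steps, Python scripts to look and compute and a tool call to move; the robot and the scene stay as the last step left them, time stands still between calls to the robot, and variables do not carry over. Pictures are saved under pics/ and viewed, at most 14 in all, crops included, and the job is handed in when it is done.

Besides the shell and the picture viewer there is one more tool, called by a JSON object that holds its "op" and its "data". move_arm: Moves the arm, as the interface text tells. Its arguments: {"type":"object","properties":{"commands":{"type":"array","items":{"type":"array","items":{"type":"array","items":{"type":"number"}}}},"claw":{"type":"number"},"squeeze":{"type":"number"}},"required":["commands"]}

```bash
mkdir -p pics; ls; cat > h.py <<'E'
from rig import *
import numpy as np, cv2
def snap(name):
    c=camera(name); return c
def cloud(c):
    K=np.array(c["camera_matrix"]);D=np.array(c["D"]);E=np.array(c["extrinsics"])
    h,w=c["range_z"].shape
    u,v=np.meshgrid(np.arange(w),np.arange(h))
    p=cv2.undistortPoints(np.stack([u,v],-1).reshape(-1,1,2).astype(float),K,D).reshape(h,w,2)
    z=c["range_z"].astype(float)
    P=np.stack([p[...,0]*z,-p[...,1]*z,-z],-1)
    R,t=E[:3,:3],E[:3,3]
    W=(P-t)@R
    W[z==0]=np.nan
    return W
E
python3 - <<'E'
from h import *
for n in("top","scene"):
    c=snap(n); cv2.imwrite(f"pics/{n}1.png",c["pixels"]); np.save(n+"1.npy",cloud(c)); print(n,np.linalg.inv(c["extrinsics"])[:3].round(3).tolist())
o=get_obs();print({k:np.round(v,3).tolist() for k,v in o.items()})
E
```

```text
pics
top [[-0.009, 0.995, -0.096, 0.436], [-1.0, -0.01, -0.011, -0.018], [-0.012, 0.096, 0.995, 1.257]]
scene [[-0.386, -0.697, 0.604, 1.399], [0.922, -0.299, 0.245, 0.358], [0.01, 0.652, 0.759, 1.108]]
{'time': 0.1, 'q': [0.929, 0.528, 1.434, 0.0, 1.181, -0.179], 'joint_velocities': [0.0, -0.003, -0.005, 0.002, 0.001, -0.0], 'joint_torque': [-0.0, -44.099, -17.715, 0.063, 0.053, -0.0], 'position': [0.279, 0.559, 0.404], 'tool_rot': [0.23, 0.973, -0.001, -0.0], 'ft_force': [-0.459, -0.512, -0.201], 'moment': [-0.013, 0.042, 0.001], 'grip_force': 0.0, 'grip_width': 0.087}
```

View pics/top1.png

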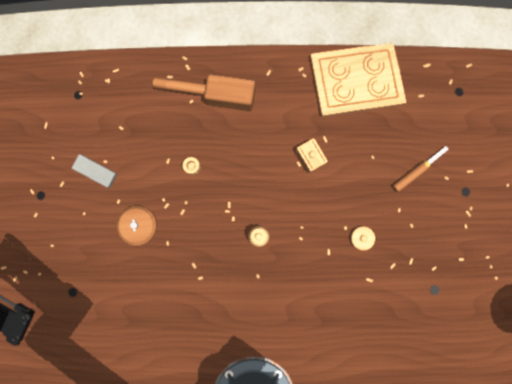

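View pics/scene1.png

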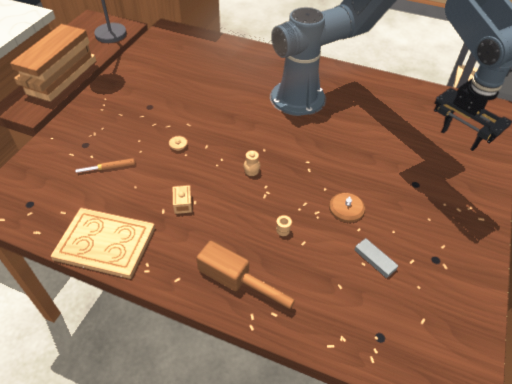

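The top view shows the base at (137,226), cup (191,166), baluster (259,237), foot (312,155), pan (363,238), stone (94,170) and gouge (420,170). I'll measure each one from the cloud next.

```bash
python3 - <<'E'
from h import *
W=np.load("top1.npy"); S=np.load("scene1.npy").reshape(-1,3); im=cv2.imread("pics/top1.png")
S=S[~np.isnan(S[:,0])]
tab=W[200:340,300:500].reshape(-1,3); print("table z",np.nanmedian(tab[:,2]))
for n,(u,v) in dict(base=(137,226),cup=(191,166),bal=(259,237),foot=(312,155),pan=(363,238),stone=(94,170),gouge=(420,170)).items():
    P=W[v-30:v+31,u-30:u+31].reshape(-1,3); P=P[~np.isnan(P[:,0])]
    zt=np.percentile(P[:,2],99.8)
    Q=P[P[:,2]>.010]
    print(n,"N",len(Q),"zmax",zt.round(4),"all med/mid",Q.mean(0).round(4),((Q.min(0)+Q.max(0))/2).round(4))
    hs=dict(base=(.018,.026),cup=(.04,.055),bal=(.068,.08),foot=(.038,.048),pan=(.014,.024),stone=(.015,.03),gouge=(.01,.03))[n]
    for nm,A in(("top",P),("scene",S[np.hypot(*(S[:,:2]-Q.mean(0)[:2]).T)<.08])):
        T=A[(A[:,2]>hs[0])&(A[:,2]<hs[1])]
        if len(T)<5: continue
        r=cv2.minAreaRect((T[:,:2]*1000).astype(np.float32)); c=cv2.minEnclosingCircle((T[:,:2]*1000).astype(np.float32))
        print("   ",nm,len(T),"mean",T.mean(0).round(4),"rect",np.round(r[0],1),np.round(r[1],1),round(r[2],1),"circ",np.round(c[0],1),round(c[1],1))
# pin
P=W[196:257,107:168].reshape(-1,3); T=P[(P[:,2]>.028)]
print("pin",len(T),T.mean(0)); 
s=S[np.hypot(*(S[:,:2]-T.mean(0)[:2]).T)<.03]; s=s[s[:,2]>.032]; print(len(s),s.mean(0))
for A in (T,s):
    w,v=np.linalg.eigh(np.cov(A[:,:2].T)); print(np.sqrt(w),np.degrees(np.arctan2(v[1,1],v[0,1])))
a=cv2.resize(im[200:252,110:165],(400,378),interpolation=cv2.INTER_CUBIC);b=cv2.resize(im[130:182,285:340],(400,378),interpolation=cv2.INTER_CUBIC)
cv2.imwrite("pics/crop1.png",np.hstack([a,b]))
E
```

```text
table z -9.077365000401359e-05
base N 1214 zmax 0.0435 all med/mid [0.4649 0.3142 0.0218] [0.4653 0.3162 0.0285]
    top 870 mean [0.465  0.3163 0.0219] rect [463.8 315.6] [101.5 101.5] 35.7 circ [465.3 315.8] 53.0
    scene 533 mean [0.4731 0.315  0.0217] rect [471.2 315.3] [95.1 95.1] 74.2 circ [473.1 314.1] 52.2
cup N 214 zmax 0.0517 all med/mid [0.6233 0.1626 0.0395] [0.6235 0.1622 0.034 ]
    top 134 mean [0.6235 0.1627 0.0478] rect [623.1 161.9] [40.3 41.4] 38.2 circ [623.5 162.4] 21.7
    scene 123 mean [0.6277 0.1608 0.0467] rect [626.9 160.1] [41.7 41. ] 19.1 circ [627.3 161.8] 22.9
bal N 346 zmax 0.0859 all med/mid [ 0.4334 -0.0152  0.0581] [ 0.4337 -0.015   0.0564]
    top 146 mean [ 0.4335 -0.0152  0.0754] rect [433.7 -15. ] [35.7 35.7] 89.3 circ [433.3 -15.1] 19.7
    scene 80 mean [ 0.4398 -0.0167  0.0743] rect [436.7 -17.7] [44.5 35.4] 22.7 circ [436.9 -18.2] 22.7
foot N 602 zmax 0.055 all med/mid [ 0.6466 -0.1585  0.0426] [ 0.649  -0.1604  0.034 ]
    top 472 mean [ 0.6485 -0.1601  0.0438] rect [ 648.9 -160.3] [72.3 53.6] 29.5 circ [ 649.4 -160.9] 44.1
    scene 293 m
[... 457 characters left out ...]
.6157 0.4386 0.0201]
    top 669 mean [0.6152 0.4369 0.0222] rect [615.7 438. ] [121.7  45.8] 63.7 circ [614.3 438.3] 63.0
    scene 622 mean [0.6213 0.4393 0.0215] rect [618.5 438. ] [121.4  51.2] 61.9 circ [619.3 438.1] 62.7
gouge N 447 zmax 0.0274 all med/mid [ 0.6035 -0.451   0.0194] [ 0.6133 -0.4661  0.02  ]
    top 446 mean [ 0.6035 -0.4511  0.0193] rect [ 615.4 -467.3] [ 24.8 196.6] 37.0 circ [ 613.2 -469. ] 98.3
    scene 252 mean [ 0.6047 -0.4422  0.0185] rect [ 609.4 -450.4] [ 23.7 150.3] 37.9 circ [ 608.1 -451.7] 75.4
pin 72 [0.46343265 0.31487575 0.03811004]
37 [0.46977306 0.31492081 0.0397521 ]
[0.01187776 0.01309519] 173.18930985288557
[0.00466212 0.00724156] -171.3825397694496
```

View pics/crop1.png

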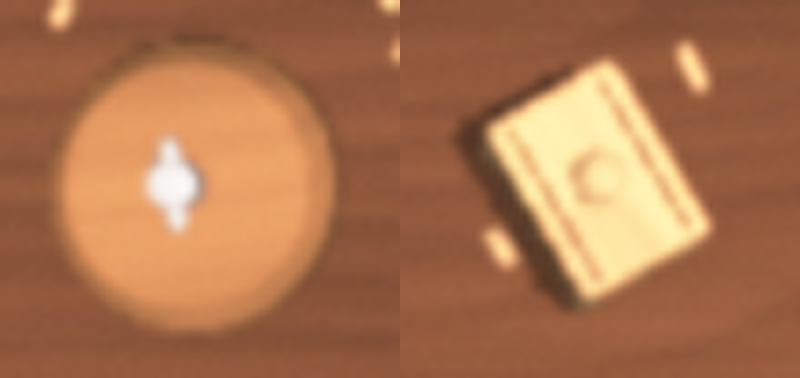

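The crop shows the pin running from about (168,140) to (179,228) in crop pixels, so its yaw is about 7°. The foot's long side is at about 30°.

```bash
cat >> h.py <<'E'
from scipy.spatial.transform import Rotation as Ro
def to(*targets):
    """targets (x,y,z grasp point, yaw deg) -> shifts from the present pose, tool axes, 40 mm units"""
    o=get_obs(); R=Ro.from_quat(o["tool_rot"]); p=np.array(o["position"])
    X=R.as_matrix()[:,0]; print("t",round(o["time"],2),"grasp pt",(p+R.as_matrix()[:,2]*.164).round(4),"yaw",np.degrees(np.arctan2(X[1],X[0])).round(1),"w",round(float(o["grip_width"]),4),"F",np.round(o["ft_force"],1),"q6",round(float(o["q"][5]),2))
    for x,y,z,a in targets:
        a=np.radians(a); T=Ro.from_matrix(np.array([[np.cos(a),np.sin(a),0],[np.sin(a),-np.cos(a),0],[0,0,-1]]))
        d=R.inv().apply(np.array([x,y,z+.164])-p)/.04; print(" ",d.round(3).tolist(),(R.inv()*T).as_rotvec().round(3).tolist())
def rayz(c,u,v,z):
    K=np.array(c["camera_matrix"]);D=np.array(c["D"]);E=np.array(c["extrinsics"])
    p=cv2.undistortPoints(np.array([[[u,v]]],float),K,D)[0,0]; C=-E[:3,:3].T@E[:3,3]
    d=E[:3,:3].T@np.array([p[0],-p[1],-1]); return C+d*(z-C[2])/d[2]
E
python3 - <<'E'
from h import *
c=camera("top"); im=c["pixels"]; 
hsv=cv2.cvtColor(im[212:242,122:147],cv2.COLOR_BGR2HSV).astype(float)
m=np.clip((110-hsv[...,1])/80,0,1); v,u=np.mgrid[212:242,122:147]
uc,vc=(m*u).sum()/m.sum(),(m*v).sum()/m.sum(); print(uc,vc,m.sum(),rayz(c,uc,vc,.040))
C=np.cov(np.stack([u.ravel(),v.ravel()]),aweights=m.ravel()); w,V=np.linalg.eigh(C); d=V[:,1]
a=rayz(c,uc,vc,.0375);b=rayz(c,uc+10*d[0],vc+10*d[1],.0375);print("pin deg",np.degrees(np.arctan2(*(b-a)[1::-1])),np.sqrt(w))
to((.6487,-.1602,.12,29.5),(.6487,-.1602,.027,29.5))
E
```

```text
133.4448479346346 224.85406264185204 55.075 [0.46493218 0.31636819 0.04      ]
pin deg -171.8110986689925 [1.7039033  2.85565489]
t 0.15 grasp pt [0.2792 0.5586 0.24  ] yaw 153.4 w 0.0871 F [-0.3 -0.9 -0.3] q6 -0.18
  [-16.3, -11.94, 3.014] [-0.001, 0.002, 2.163]
  [-16.3, -11.936, 5.339] [-0.001, 0.002, 2.163]
```

{"op": "move_arm", "data": {"commands": [[[-16.3,-11.94,2.0,0,0,2.163],[-16.3,-11.94,2.0,0,0,2.163],[-16.3,-11.94,2.0,0,0,2.163],[-16.3,-11.94,2.0,0,0,2.163],[-16.3,-11.94,2.0,0,0,2.163],[-16.3,-11.94,2.0,0,0,2.163],[-16.3,-11.94,2.0,0,0,2.163],[-16.3,-11.94,2.0,0,0,2.163],[-16.3,-11.94,2.0,0,0,2.163],[-16.3,-11.94,2.0,0,0,2.163],[-16.3,-11.94,2.0,0,0,2.163],[-16.3,-11.94,2.0,0,0,2.163]]], "claw": -1, "squeeze": 25}}

```text
time: 1.65
position: [0.6214, -0.1068, 0.3304]
tool_rot: [0.968, 0.252, -0.0, -0.0]
ft_force: [0.8, 0.0, -0.5]
grip_width: 0.0872
grip_force: 0.0
```

```bash
python3 - <<'E'
from h import *
to((.6487,-.1602,.12,29.5),(.6487,-.1602,.027,29.5))
E
```

```text
t 1.65 grasp pt [ 0.6213 -0.1068  0.1664] yaw 29.3 w 0.0872 F [ 0.8  0.  -0.5] q6 0.71
  [-0.056, 1.499, 1.159] [-0.001, 0.0, -0.004]
  [-0.055, 1.5, 3.484] [-0.001, 0.0, -0.004]
```

{"op": "move_arm", "data": {"commands": [[[-0.05,1.45,1.2,0,0,0],[-0.05,1.45,1.2,0,0,0],[-0.05,1.45,1.2,0,0,0],[-0.05,1.45,1.2,0,0,0]]]}}

```text
time: 2.15
position: [0.6473, -0.1547, 0.2838]
tool_rot: [0.967, 0.255, 0.0, -0.0]
ft_force: [0.1, -0.3, 0.1]
grip_width: 0.0866
grip_force: 0.0
```

```bash
python3 - <<'E'
from h import *
to((.6487,-.1602,.12,29.5),(.6487,-.1602,.027,29.5))
c=camera("top"); cv2.imwrite("pics/t2.png",cv2.resize(c["pixels"][100:220,230:390],(800,600),interpolation=cv2.INTER_CUBIC))
E
```

```text
t 2.15 grasp pt [ 0.6473 -0.1547  0.1198] yaw 29.6 w 0.0866 F [ 0.1 -0.3  0.1] q6 0.65
  [-0.036, 0.136, -0.006] [-0.0, -0.0, 0.001]
  [-0.037, 0.137, 2.319] [-0.0, -0.0, 0.001]
```

View pics/t2.png

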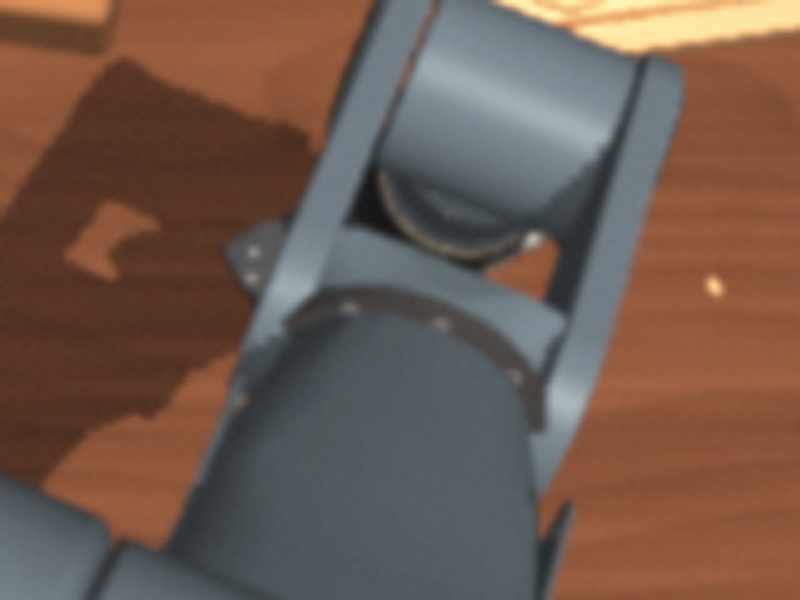

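The arm hides the foot from the top camera, so I'll go down using the measured position.

{"op": "move_arm", "data": {"commands": [[[-0.03,0.14,1.0,0,0,0],[-0.03,0.14,2.0,0,0,0],[-0.03,0.14,2.32,0,0,0],[-0.03,0.14,2.32,0,0,0]]]}}

```text
time: 2.7
position: [0.6493, -0.1609, 0.1904]
tool_rot: [0.967, 0.255, -0.0, -0.0]
ft_force: [0.5, -0.8, 0.8]
grip_width: 0.0865
grip_force: 0.0
```

{"op": "move_arm", "data": {"commands": [[[0,0,0,0,0,0],[0,0,0,0,0,0],[0,0,0,0,0,0],[0,0,0,0,0,0],[0,0,0,0,0,0],[0,0,0,0,0,0]]], "claw": 1, "squeeze": 25}}

```text
time: 3.45
position: [0.6493, -0.1619, 0.1904]
tool_rot: [0.967, 0.255, 0.0, 0.0]
ft_force: [0.2, 0.5, 3.4]
grip_width: 0.0519
grip_force: 25.0
```

```bash
python3 - <<'E'
from h import *
to((.465,.316,.15,8),)
c=camera("scene"); cv2.imwrite("pics/s2.png",cv2.resize(c["pixels"][120:260,90:276],(797,600),interpolation=cv2.INTER_CUBIC))
E
```

```text
t 3.45 grasp pt [ 0.6494 -0.1619  0.0264] yaw 29.5 w 0.0519 F [0.2 0.5 3.4] q6 0.65
  [1.87, -12.667, -3.093] [0.0, -0.0, 0.375]
```

View pics/s2.png

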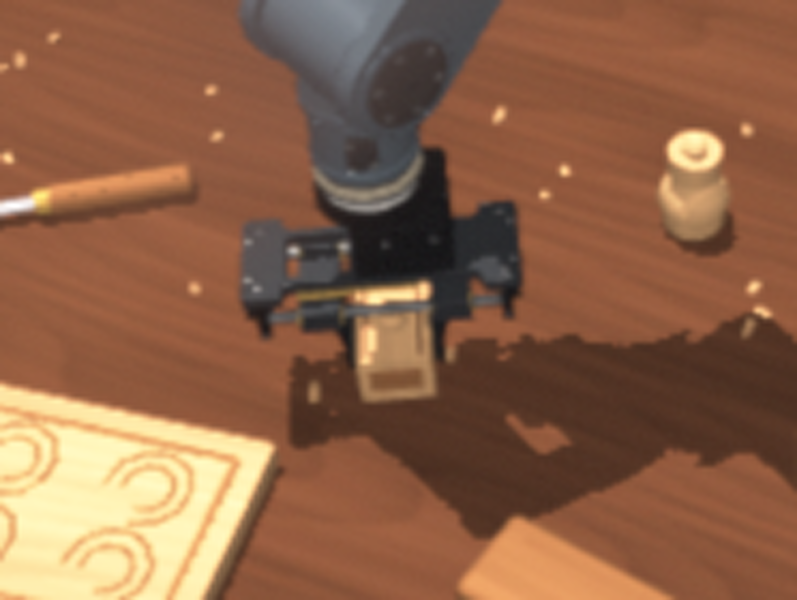

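The foot is held: the width is 51.9 mm and it sits square between the pads. I'll lift it and carry it over the base.

{"op": "move_arm", "data": {"commands": [[[0,0,-1.5,0,0,0],[0.3,-1.8,-3.1,0,0,0.05],[1.87,-12.67,-3.1,0,0,0.375],[1.87,-12.67,-3.1,0,0,0.375],[1.87,-12.67,-3.1,0,0,0.375],[1.87,-12.67,-3.1,0,0,0.375],[1.87,-12.67,-3.1,0,0,0.375],[1.87,-12.67,-3.1,0,0,0.375],[1.87,-12.67,-3.1,0,0,0.375],[1.87,-12.67,-3.1,0,0,0.375],[1.87,-12.67,-3.1,0,0,0.375],[1.87,-12.67,-3.1,0,0,0.375]]]}}

```text
time: 5.0
position: [0.4649, 0.3157, 0.3136]
tool_rot: [0.998, 0.07, -0.0, 0.0]
ft_force: [0.3, -1.0, -2.0]
grip_width: 0.0516
grip_force: 25.0
```

{"op": "move_arm", "data": {"commands": [[[0,0,0,0,0,0],[0,0,0,0,0,0],[0,0,0,0,0,0]]]}}

```text
time: 5.38
position: [0.4653, 0.3155, 0.314]
tool_rot: [0.998, 0.069, -0.0, 0.0]
ft_force: [0.1, 0.1, -2.2]
grip_width: 0.0517
grip_force: 25.0
```

```bash
python3 - <<'E'
from h import *
to((.465,.316,.09,8),(.465,.316,.0485,8))
c=camera("scene"); cv2.imwrite("pics/s3.png",cv2.resize(c["pixels"][100:240,260:446],(797,600),interpolation=cv2.INTER_CUBIC))
E
```

```text
t 5.38 grasp pt [0.4652 0.3155 0.15  ] yaw 7.9 w 0.0517 F [ 0.1  0.1 -2.2] q6 1.83
  [-0.004, -0.013, 1.501] [0.0, 0.0, -0.001]
  [-0.004, -0.013, 2.538] [0.0, 0.0, -0.001]
```

View pics/s3.png

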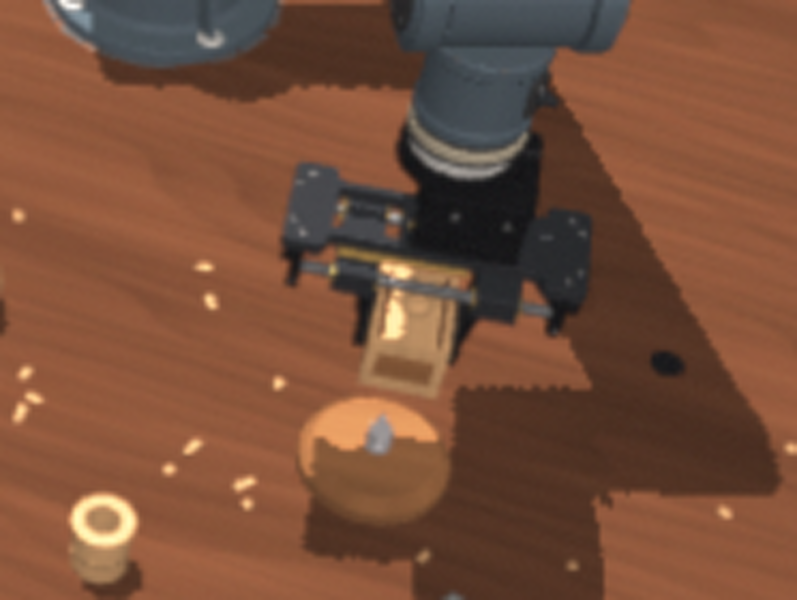

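The foot hangs over the post and in line with the pin. I'll lower it slowly and watch the force.

{"op": "move_arm", "data": {"commands": [[[0,-0.01,1.0,0,0,0],[0,-0.01,1.85,0,0,0],[0,-0.01,2.0,0,0,0],[0,-0.01,2.06,0,0,0],[0,-0.01,2.12,0,0,0],[0,-0.01,2.12,0,0,0]]]}}

```text
time: 6.18
position: [0.4651, 0.3168, 0.2302]
tool_rot: [0.998, 0.07, 0.001, -0.0]
ft_force: [-0.0, -0.1, -2.1]
grip_width: 0.0516
grip_force: 25.0
```

```bash
python3 - <<'E'
from h import *
to((.465,.316,.0485,8),)
print(np.round(get_obs()["moment"],2))
E
```

```text
t 6.17 grasp pt [0.4654 0.3169 0.0662] yaw 8.0 w 0.0516 F [-0.  -0.1 -2.1] q6 1.83
  [-0.006, 0.019, 0.443] [-0.0, -0.002, 0.0]
[-0.11  0.17 -0.04]
```

{"op": "move_arm", "data": {"commands": [[[0,0.01,0.1,0,0,0],[0,0.01,0.2,0,0,0],[0,0.01,0.3,0,0,0],[0,0.01,0.38,0,0,0],[0,0.01,0.44,0,0,0],[0,0.01,0.44,0,0,0]]]}}

```text
time: 6.92
position: [0.4647, 0.3161, 0.2123]
tool_rot: [0.998, 0.07, -0.0, 0.0]
ft_force: [-0.9, -0.4, 5.2]
grip_width: 0.0517
grip_force: 25.0
```

```bash
python3 - <<'E'
from h import *
to((.465,.316,.0485,8),)
print(np.round(get_obs()["moment"],2))
E
```

```text
t 6.92 grasp pt [0.4647 0.3161 0.0483] yaw 8.0 w 0.0517 F [-0.9 -0.4  5.2] q6 1.83
  [0.006, 0.004, -0.004] [0.0, 0.0, 0.0]
[-0.2   0.36 -0.05]
```

It dropped over the pin and is down. Now the quarter turn.

{"op": "move_arm", "data": {"commands": [[[0,0,-0.005,0,0,-0.17],[0,0,-0.005,0,0,-0.34],[0,0,-0.005,0,0,-0.51],[0,0,-0.005,0,0,-0.68],[0,0,-0.005,0,0,-0.85],[0,0,-0.005,0,0,-1.02],[0,0,-0.005,0,0,-1.19],[0,0,-0.005,0,0,-1.36],[0,0,-0.005,0,0,-1.5],[0,0,-0.005,0,0,-1.571],[0,0,-0.005,0,0,-1.571],[0,0,-0.005,0,0,-1.571]]]}}

```text
time: 8.43
position: [0.4651, 0.3164, 0.2124]
tool_rot: [0.656, 0.754, 0.001, 0.0]
ft_force: [-0.0, 1.1, 4.1]
grip_width: 0.052
grip_force: 25.0
```

```bash
python3 - <<'E'
from h import *
to((.465,.316,.0485,98),(.465,.316,.16,98))
print(np.round(get_obs()["moment"],2))
E
```

```text
t 8.43 grasp pt [0.4653 0.3165 0.0484] yaw 98.0 w 0.052 F [-0.   1.1  4.1] q6 0.26
  [-0.009, -0.004, -0.003] [0.001, -0.0, -0.001]
  [-0.008, -0.001, -2.791] [0.001, -0.0, -0.001]
[0.07 0.22 0.02]
```

{"op": "move_arm", "data": {"commands": [[[0,0,0,0,0,0],[0,0,0,0,0,0],[0,0,0,0,0,0],[0,0,-0.5,0,0,0],[0,0,-2.0,0,0,0],[0,0,-3.2,0,0,0],[0,0,-3.2,0,0,0]]], "claw": -1}}

```text
time: 9.3
position: [0.466, 0.3167, 0.3438]
tool_rot: [0.656, 0.755, 0.004, 0.002]
ft_force: [-0.1, -0.3, -0.6]
grip_width: 0.087
grip_force: 0.0
```

```bash
python3 - <<'E'
from h import *
to((.4335,-.0152,.17,98),)
E
```

```text
t 9.3 grasp pt [0.4674 0.3173 0.1798] yaw 98.0 w 0.087 F [-0.1 -0.3 -0.6] q6 0.26
  [-8.104, -1.964, 0.208] [0.009, -0.002, 0.0]
```

{"op": "move_arm", "data": {"commands": [[[-8.1,-1.96,0.1,0,0,0],[-8.1,-1.96,0.1,0,0,0],[-8.1,-1.96,0.1,0,0,0],[-8.1,-1.96,0.1,0,0,0],[-8.1,-1.96,0.1,0,0,0],[-8.1,-1.96,0.1,0,0,0],[-8.1,-1.96,0.1,0,0,0],[-8.1,-1.96,0.1,0,0,0],[-8.1,-1.96,0.1,0,0,0]]]}}

```text
time: 10.42
position: [0.4323, -0.0145, 0.3356]
tool_rot: [0.655, 0.755, -0.0, -0.0]
ft_force: [-0.2, -0.9, 0.1]
grip_width: 0.0869
grip_force: 0.0
```

```bash
python3 - <<'E'
from h import *
to((.4335,-.0152,.064,98),)
c=camera("top"); W=cloud(c); np.save("W2.npy",W)
P=W[190:262,100:175].reshape(-1,3)
T=P[(P[:,2]>.058)&(P[:,2]<.071)]; r=cv2.minAreaRect((T[:,:2]*1000).astype(np.float32)); print(len(T),T.mean(0).round(4),np.median(T[:,2]),np.round(r[0],1),np.round(r[1],1),r[2])
sp=P[P[:,2]>.073]; print("spigot",len(sp),sp.mean(0).round(4))
cv2.imwrite("pics/t3.png",cv2.resize(c["pixels"][180:280,90:223],(798,600),interpolation=cv2.INTER_CUBIC))
E
```

```text
t 10.43 grasp pt [ 0.4321 -0.0144  0.1716] yaw 98.1 w 0.0869 F [-0.2 -0.9  0.1] q6 -0.44
  [-0.024, 0.03, 2.689] [-0.001, -0.001, 0.002]
487 [0.4647 0.3171 0.0662] 0.06636787790532593 [464.  318.5] [53.3 74.4] 7.708053112030029
spigot 38 [0.4637 0.3166 0.0757]
```

View pics/t3.png

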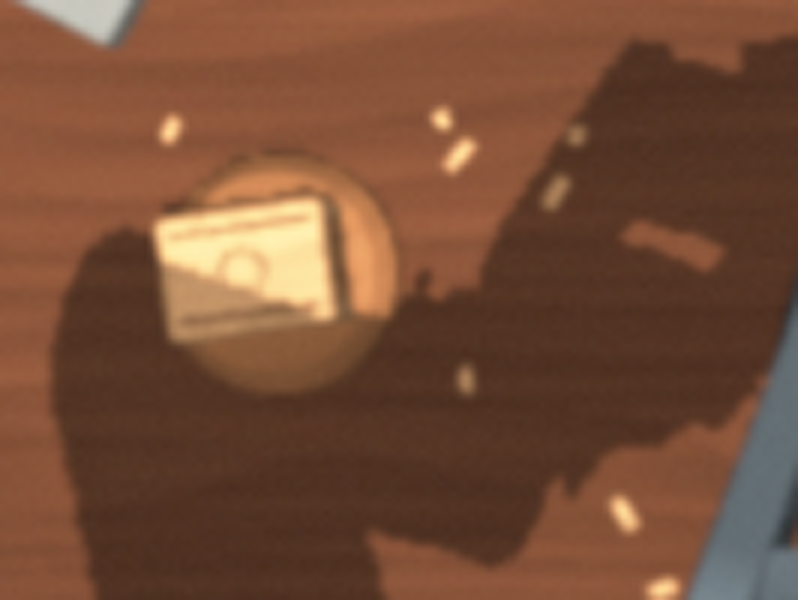

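The foot sits with its top at z=66 mm and its long side at 97.7°, square to the pin and with its spigot at (464.5,317). Next is the baluster.

{"op": "move_arm", "data": {"commands": [[[-0.02,0.02,1.2,0,0,0],[-0.02,0.02,2.3,0,0,0],[-0.02,0.02,2.68,0,0,0],[-0.02,0.02,2.68,0,0,0]]]}}

```text
time: 10.98
position: [0.4331, -0.0154, 0.2276]
tool_rot: [0.655, 0.755, -0.001, -0.001]
ft_force: [0.5, -0.1, 0.3]
grip_width: 0.087
grip_force: 0.0
```

{"op": "move_arm", "data": {"commands": [[[0,0,0,0,0,0],[0,0,0,0,0,0],[0,0,0,0,0,0],[0,0,0,0,0,0],[0,0,0,0,0,0],[0,0,0,0,0,0],[0,0,0,0,0,0]]], "claw": 1, "squeeze": 20}}

```text
time: 11.85
position: [0.4334, -0.0163, 0.2288]
tool_rot: [0.656, 0.755, 0.0, 0.0]
ft_force: [0.4, 0.5, 1.4]
grip_width: 0.0395
grip_force: 20.0
```

```bash
python3 - <<'E'
from h import *
to((.4645,.3165,.19,98),)
E
```

```text
t 11.85 grasp pt [ 0.4335 -0.0163  0.0648] yaw 98.0 w 0.0395 F [0.4 0.5 1.4] q6 -0.44
  [8.13, 1.931, -3.132] [0.0, 0.0, 0.0]
```

{"op": "move_arm", "data": {"commands": [[[0,0,-1.5,0,0,0],[0.5,0.1,-3.0,0,0,0],[8.12,1.93,-3.0,0,0,0],[8.12,1.93,-3.0,0,0,0],[8.12,1.93,-3.0,0,0,0],[8.12,1.93,-3.0,0,0,0],[8.12,1.93,-3.0,0,0,0],[8.12,1.93,-3.0,0,0,0],[8.12,1.93,-3.0,0,0,0],[8.12,1.93,-3.0,0,0,0],[8.12,1.93,-3.0,0,0,0]]]}}

```text
time: 13.22
position: [0.4646, 0.3148, 0.3486]
tool_rot: [0.657, 0.754, -0.0, -0.0]
ft_force: [0.3, 0.3, -1.2]
grip_width: 0.0396
grip_force: 20.0
```

```bash
python3 - <<'E'
from h import *
to((.4645,.316,.1308,98),)
c=camera("scene"); cv2.imwrite("pics/s4.png",cv2.resize(c["pixels"][100:240,260:446],(797,600),interpolation=cv2.INTER_CUBIC))
E
```

```text
t 13.22 grasp pt [0.4645 0.3147 0.1846] yaw 97.9 w 0.0396 F [ 0.3  0.3 -1.2] q6 0.26
  [0.031, 0.002, 1.346] [-0.001, 0.0, -0.002]
```

View pics/s4.png

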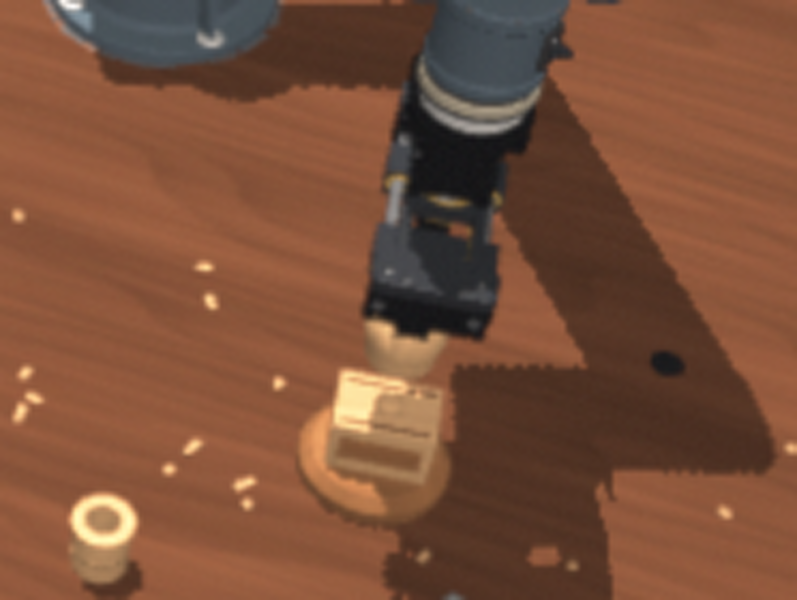

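The baluster hangs upright above the foot's spigot, at about (405,345) in the crop. I'll lower it slowly.

{"op": "move_arm", "data": {"commands": [[[0.03,0,0.6,0,0,0],[0.03,0,0.95,0,0,0],[0.03,0,1.05,0,0,0],[0.03,0,1.15,0,0,0],[0.03,0,1.25,0,0,0],[0.03,0,1.31,0,0,0],[0.03,0,1.345,0,0,0],[0.03,0,1.345,0,0,0]]]}}

```text
time: 14.28
position: [0.4643, 0.3174, 0.295]
tool_rot: [0.656, 0.755, 0.0, 0.0]
ft_force: [0.8, -0.6, -0.9]
grip_width: 0.0397
grip_force: 20.0
```

```bash
python3 - <<'E'
from h import *
to((.4645,.316,.1308,98),)
print(np.round(get_obs()["moment"],2))
E
```

```text
t 14.28 grasp pt [0.4643 0.3174 0.131 ] yaw 98.0 w 0.0397 F [ 0.8 -0.6 -0.9] q6 0.26
  [-0.035, 0.0, 0.004] [0.0, -0.0, 0.0]
[-0.05  0.04 -0.05]
```

{"op": "move_arm", "data": {"commands": [[[-0.02,0,0.02,0,0,0],[-0.02,0,0.03,0,0,0],[-0.02,0,0.03,0,0,0]]]}}

```text
time: 14.65
position: [0.4644, 0.3169, 0.2948]
tool_rot: [0.656, 0.755, 0.001, -0.0]
ft_force: [-1.0, 1.2, 5.7]
grip_width: 0.039
grip_force: 20.0
```

{"op": "move_arm", "data": {"commands": [[[0,0,0,0,0,0],[0,0,0,0,0,0],[0,0,0,0,0,0],[0,0,0,0,0,0],[0,0,-0.4,0,0,0],[0,0,-1.5,0,0,0],[0,0,-2.5,0,0,0],[0,0,-2.5,0,0,0],[0,0,-2.5,0,0,0]]], "claw": -1}}

```text
time: 15.78
position: [0.464, 0.3164, 0.394]
tool_rot: [0.656, 0.755, 0.0, 0.0]
ft_force: [-1.0, 0.4, -0.7]
grip_width: 0.0868
grip_force: 0.0
```

```bash
python3 - <<'E'
from h import *
to((.4245,-.2965,.12,98),)
E
```

```text
t 15.78 grasp pt [0.464  0.3164 0.23  ] yaw 98.0 w 0.0868 F [-1.   0.4 -0.7] q6 0.26
  [-15.034, -3.117, 2.751] [0.0, -0.0, 0.0]
```

{"op": "move_arm", "data": {"commands": [[[-4,-0.83,0,0,0,0],[-4,-0.83,0,0,0,0],[-4,-0.83,0,0,0,0],[-15.03,-3.12,2.7,0,0,0],[-15.03,-3.12,2.7,0,0,0],[-15.03,-3.12,2.7,0,0,0],[-15.03,-3.12,2.7,0,0,0],[-15.03,-3.12,2.7,0,0,0],[-15.03,-3.12,2.7,0,0,0],[-15.03,-3.12,2.7,0,0,0],[-15.03,-3.12,2.7,0,0,0],[-15.03,-3.12,2.7,0,0,0]]]}}

```text
time: 17.27
position: [0.4242, -0.2972, 0.2844]
tool_rot: [0.657, 0.754, 0.0, -0.001]
ft_force: [0.1, 0.1, -0.1]
grip_width: 0.0872
grip_force: 0.0
```

{"op": "move_arm", "data": {"commands": [[[0,0,0,0,0,0],[0,0,0,0,0,0],[0,0,0,0,0,0]]]}}

```text
time: 17.65
position: [0.425, -0.2949, 0.2861]
tool_rot: [0.655, 0.755, 0.0, 0.0]
ft_force: [-0.2, 0.4, -0.8]
grip_width: 0.0868
grip_force: 0.0
```

```bash
python3 - <<'E'
from h import *
to((.4245,-.2965,.022,98),)
c=camera("top"); W=cloud(c)
P=W[180:262,90:175].reshape(-1,3)
for lo,hi in((.137,.146),(.147,.16),(.062,.069)):
    T=P[(P[:,2]>lo)&(P[:,2]<hi)]; print(len(T),T.mean(0).round(4),((T.min(0)+T.max(0))/2).round(4))
E
```

```text
t 17.65 grasp pt [ 0.425  -0.2949  0.1221] yaw 98.1 w 0.0868 F [-0.2  0.4 -0.8] q6 -0.96
  [-0.039, -0.018, 2.502] [0.0, -0.0, 0.002]
152 [0.4645 0.3162 0.1414] [0.4647 0.3172 0.1415]
51 [0.4642 0.317  0.1507] [0.4657 0.3177 0.1514]
130 [0.4652 0.3001 0.066 ] [0.4665 0.3181 0.0655]
```

The baluster is home: its collar top is at 141 mm, centred at (464.5,316.8). Next is the pan.

{"op": "move_arm", "data": {"commands": [[[-0.04,-0.02,1.2,0,0,0],[-0.04,-0.02,2.2,0,0,0],[-0.04,-0.02,2.5,0,0,0],[-0.04,-0.02,2.5,0,0,0]]]}}

```text
time: 18.2
position: [0.4243, -0.2977, 0.1855]
tool_rot: [0.656, 0.755, 0.0, -0.001]
ft_force: [0.2, -0.7, -0.2]
grip_width: 0.087
grip_force: 0.0
```

{"op": "move_arm", "data": {"commands": [[[0,0,0,0,0,0],[0,0,0,0,0,0],[0,0,0,0,0,0],[0,0,0,0,0,0],[0,0,0,0,0,0],[0,0,0,0,0,0]]], "claw": 1, "squeeze": 15}}

```text
time: 18.95
position: [0.4243, -0.2981, 0.1864]
tool_rot: [0.656, 0.755, -0.0, 0.001]
ft_force: [0.6, 0.7, 5.9]
grip_width: 0.0613
grip_force: 15.0
```

```bash
python3 - <<'E'
from h import *
to((.4645,.3168,.23,98),)
E
```

```text
t 18.95 grasp pt [ 0.4245 -0.2983  0.0224] yaw 98.0 w 0.0613 F [0.6 0.7 5.9] q6 -0.97
  [15.076, 3.144, -5.204] [0.001, 0.001, 0.0]
```

{"op": "move_arm", "data": {"commands": [[[0,0,-0.8,0,0,0],[0,0,-2.2,0,0,0],[1.5,0.3,-3.5,0,0,0],[3,0.6,-5.2,0,0,0],[15.04,3.14,-5.2,0,0,0],[15.04,3.14,-5.2,0,0,0],[15.04,3.14,-5.2,0,0,0],[15.04,3.14,-5.2,0,0,0],[15.04,3.14,-5.2,0,0,0],[15.04,3.14,-5.2,0,0,0],[15.04,3.14,-5.2,0,0,0],[15.04,3.14,-5.2,0,0,0]]]}}

```text
time: 20.45
position: [0.4624, 0.2922, 0.392]
tool_rot: [0.656, 0.755, -0.0, 0.0]
ft_force: [1.3, -0.5, -0.4]
grip_width: 0.0614
grip_force: 15.0
```

```bash
python3 - <<'E'
from h import *
to((.4645,.3155,.23,98),)
E
```

```text
t 20.45 grasp pt [0.4624 0.2922 0.228 ] yaw 98.0 w 0.0614 F [ 1.3 -0.5 -0.4] q6 0.22
  [0.568, 0.133, -0.051] [-0.0, 0.0, 0.001]
```

{"op": "move_arm", "data": {"commands": [[[0,0,0,0,0,0],[0,0,0,0,0,0],[0,0,0,0,0,0],[0,0,0,0,0,0]]]}}

```text
time: 20.95
position: [0.4631, 0.2888, 0.392]
tool_rot: [0.657, 0.754, -0.0, -0.0]
ft_force: [-0.5, -0.1, -0.9]
grip_width: 0.0616
grip_force: 15.0
```

```bash
python3 - <<'E'
from h import *
to((.4645,.3155,.1632,98),)
c=camera("scene"); cv2.imwrite("pics/s5.png",cv2.resize(c["pixels"][100:240,260:446],(797,600),interpolation=cv2.INTER_CUBIC))
E
```

```text
t 20.95 grasp pt [0.463  0.2887 0.228 ] yaw 97.9 w 0.0616 F [-0.5 -0.1 -0.9] q6 0.22
  [0.658, 0.128, 1.619] [-0.001, 0.0, -0.002]
```

View pics/s5.png

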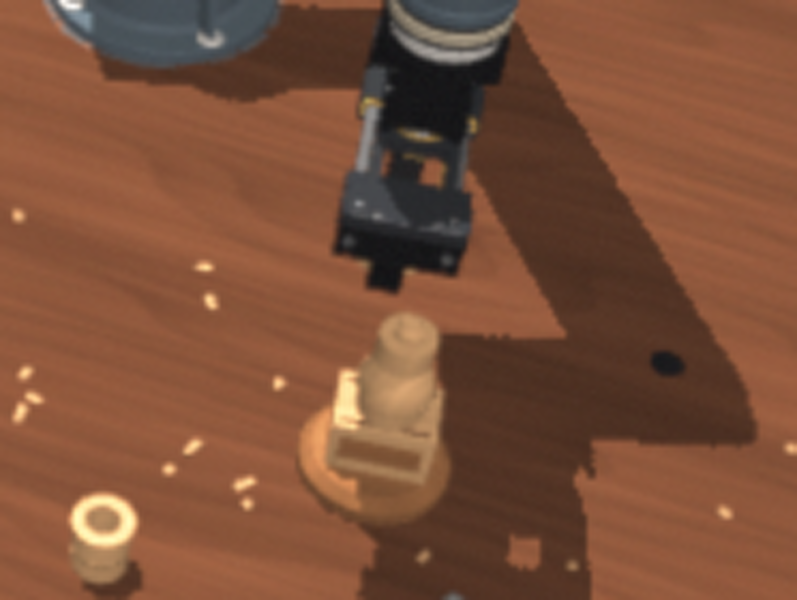

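The gripper stopped about 27 mm short and its housing hides the pan. The width is still 61.6 mm, so the pan is held. I'll move the rest of the way, then check.

{"op": "move_arm", "data": {"commands": [[[0.66,0.13,0.3,0,0,0],[0.66,0.13,0.3,0,0,0],[0.66,0.13,0.3,0,0,0],[0.66,0.13,0.3,0,0,0]]]}}

```text
time: 21.5
position: [0.4644, 0.3164, 0.3804]
tool_rot: [0.656, 0.755, 0.0, 0.0]
ft_force: [-0.2, 0.8, -1.5]
grip_width: 0.0614
grip_force: 15.0
```

```bash
python3 - <<'E'
from h import *
to((.4645,.3155,.1632,98),)
E
```

```text
t 21.5 grasp pt [0.4645 0.3164 0.2164] yaw 98.0 w 0.0614 F [-0.2  0.8 -1.5] q6 0.26
  [-0.022, -0.002, 1.329] [0.0, 0.0, -0.0]
```

{"op": "move_arm", "data": {"commands": [[[-0.02,0,0.6,0,0,0],[-0.02,0,0.95,0,0,0],[-0.02,0,1.05,0,0,0],[-0.02,0,1.15,0,0,0],[-0.02,0,1.23,0,0,0],[-0.02,0,1.3,0,0,0],[-0.02,0,1.34,0,0,0],[-0.02,0,1.34,0,0,0]]]}}

```text
time: 22.5
position: [0.4645, 0.3164, 0.3274]
tool_rot: [0.656, 0.755, 0.0, 0.0]
ft_force: [-2.0, -0.7, 4.3]
grip_width: 0.0613
grip_force: 15.0
```

```bash
python3 - <<'E'
from h import *
to((.4645,.3155,.1632,98),)
print(np.round(get_obs()["moment"],2))
E
```

```text
t 22.5 grasp pt [0.4646 0.3164 0.1634] yaw 98.0 w 0.0613 F [-2.  -0.7  4.3] q6 0.26
  [-0.021, -0.003, 0.006] [0.001, -0.0, 0.001]
[-0.17  0.31 -0.01]
```

{"op": "move_arm", "data": {"commands": [[[0,0,0,0,0,0],[0,0,0,0,0,0],[0,0,0,0,0,0],[0,0,0,0,0,0],[0,0,-0.4,0,0,0],[0,0,-1.2,0,0,0],[0,0,-2.2,0,0,0],[0,0,-2.2,0,0,0],[0,0,-2.2,0,0,0]]], "claw": -1}}

```text
time: 23.62
position: [0.4641, 0.3162, 0.4148]
tool_rot: [0.656, 0.755, 0.0, 0.0]
ft_force: [-0.1, -1.0, 0.3]
grip_width: 0.087
grip_force: 0.0
```

```bash
python3 - <<'E'
from h import *
to((.6235,.1624,.12,98),)
E
```

```text
t 23.62 grasp pt [0.4641 0.3162 0.2508] yaw 98.0 w 0.087 F [-0.1 -1.   0.3] q6 0.26
  [-4.363, 3.409, 3.271] [0.0, -0.0, 0.0]
```

{"op": "move_arm", "data": {"commands": [[[-4.36,3.41,0,0,0,0],[-4.36,3.41,0,0,0,0],[-4.36,3.41,0,0,0,0],[-4.36,3.41,3.2,0,0,0],[-4.36,3.41,3.2,0,0,0],[-4.36,3.41,3.2,0,0,0],[-4.36,3.41,3.2,0,0,0],[-4.36,3.41,3.2,0,0,0]]]}}

```text
time: 24.62
position: [0.6243, 0.1635, 0.2893]
tool_rot: [0.656, 0.755, 0.002, 0.002]
ft_force: [-0.4, 0.1, -0.2]
grip_width: 0.0868
grip_force: 0.0
```

```bash
python3 - <<'E'
from h import *
to((.6235,.1624,.028,98),)
c=camera("top"); W=cloud(c)
P=W[180:262,90:165].reshape(-1,3)
for lo,hi in((.155,.165),(.166,.18),(.062,.069)):
    T=P[(P[:,2]>lo)&(P[:,2]<hi)]; print(len(T),T.mean(0).round(4),((T.min(0)+T.max(0))/2).round(4)) if len(T) else print(0)
cv2.imwrite("pics/t5.png",cv2.resize(c["pixels"][140:260,90:250],(800,600),interpolation=cv2.INTER_CUBIC))
E
```

```text
t 24.62 grasp pt [0.6251 0.1636 0.1253] yaw 98.1 w 0.0868 F [-0.4  0.1 -0.2] q6 -0.06
  [-0.024, -0.036, 2.432] [0.005, 0.0, 0.001]
10 [0.4838 0.3376 0.1613] [0.4847 0.3364 0.1613]
2 [0.4821 0.336  0.1663] [0.4821 0.336  0.1663]
0
```

View pics/t5.png

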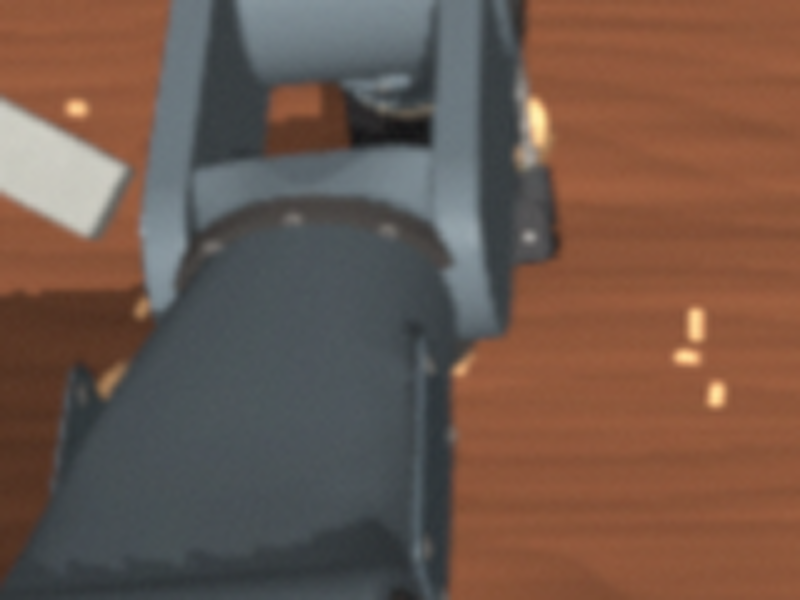

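The arm hides the stack from above, but its forearm is well to the side of it. I'll check the pan with the scene camera's numbers and go down on the cup.

{"op": "move_arm", "data": {"commands": [[[-0.03,-0.02,1.2,0,0,0],[-0.03,-0.02,2.2,0,0,0],[-0.03,-0.02,2.42,0,0,0],[-0.03,-0.02,2.42,0,0,0]]]}}

```text
time: 25.18
position: [0.6237, 0.1617, 0.191]
tool_rot: [0.656, 0.755, 0.001, 0.001]
ft_force: [0.4, -0.1, 1.2]
grip_width: 0.0872
grip_force: 0.0
```

{"op": "move_arm", "data": {"commands": [[[0,0,0,0,0,0],[0,0,0,0,0,0],[0,0,0,0,0,0],[0,0,0,0,0,0],[0,0,0,0,0,0],[0,0,0,0,0,0],[0,0,0,0,0,0]]], "claw": 1, "squeeze": 15}}

```text
time: 26.05
position: [0.6232, 0.1613, 0.1896]
tool_rot: [0.656, 0.755, -0.0, -0.0]
ft_force: [-0.5, 0.1, 0.8]
grip_width: 0.0424
grip_force: 15.0
```

```bash
python3 - <<'E'
from h import *
to((.4645,.316,.25,98),)
c=camera("scene"); W=cloud(c).reshape(-1,3); P=W[np.hypot(W[:,0]-.4645,W[:,1]-.3168)<.05]
for lo,hi in((.155,.165),(.166,.18)):
    T=P[(P[:,2]>lo)&(P[:,2]<hi)]; print(len(T),T.mean(0).round(4),((T.min(0)+T.max(0))/2).round(4)) if len(T) else print(0)
print(np.histogram(P[:,2],np.arange(0,.19,.01)))
cv2.imwrite("pics/s6.png",cv2.resize(c["pixels"][100:280,230:470],(800,600),interpolation=cv2.INTER_CUBIC))
E
```

```text
t 26.05 grasp pt [0.6232 0.1613 0.0256] yaw 98.0 w 0.0424 F [-0.5  0.1  0.8] q6 -0.06
  [4.384, -3.39, -5.609] [-0.0, 0.0, 0.0]
264 [0.4695 0.3163 0.1607] [0.4679 0.3158 0.1602]
24 [0.4706 0.3154 0.1706] [0.4699 0.315  0.1708]
(array([  1,  76, 170,  47,  50,  64, 173,  33,  24,  56, 100,  11,  32,
        28,   6,  98, 196,  14]), array([0.  , 0.01, 0.02, 0.03, 0.04, 0.05, 0.06, 0.07, 0.08, 0.09, 0.1 ,
       0.11, 0.12, 0.13, 0.14, 0.15, 0.16, 0.17, 0.18]))
```

View pics/s6.png

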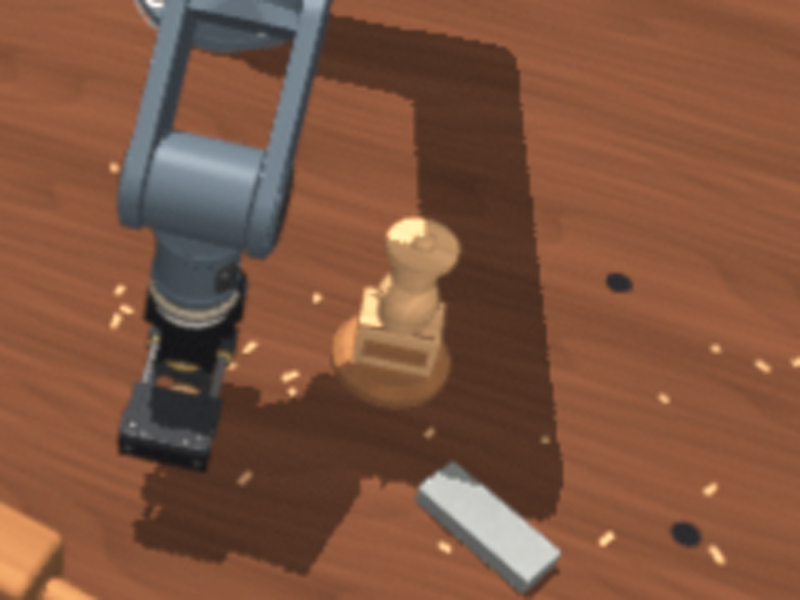

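The pan is upright and home: its rim top is at 161 mm and its spigot at 171 mm. The cup is gripped at 42.4 mm.

{"op": "move_arm", "data": {"commands": [[[0,0,-1,0,0,0],[0,0,-2.5,0,0,0],[0,0,-4,0,0,0],[0,0,-5.5,0,0,0],[4.37,-3.38,-5.5,0,0,0],[4.37,-3.38,-5.5,0,0,0],[4.37,-3.38,-5.5,0,0,0],[4.37,-3.38,-5.5,0,0,0],[4.37,-3.38,-5.5,0,0,0],[4.37,-3.38,-5.5,0,0,0],[4.37,-3.38,-5.5,0,0,0]]]}}

```text
time: 27.48
position: [0.4661, 0.3147, 0.4095]
tool_rot: [0.657, 0.754, 0.0, 0.0]
ft_force: [-0.2, -0.5, -0.9]
grip_width: 0.0421
grip_force: 15.0
```

```bash
python3 - <<'E'
from h import *
to((.465,.3155,.1866,98),)
E
```

```text
t 27.48 grasp pt [0.4661 0.3147 0.2455] yaw 97.9 w 0.0421 F [-0.2 -0.5 -0.9] q6 0.26
  [0.023, -0.024, 1.474] [0.0, 0.0, -0.001]
```

{"op": "move_arm", "data": {"commands": [[[0.02,-0.02,0.6,0,0,0],[0.02,-0.02,1.0,0,0,0],[0.02,-0.02,1.15,0,0,0],[0.02,-0.02,1.25,0,0,0],[0.02,-0.02,1.35,0,0,0],[0.02,-0.02,1.43,0,0,0],[0.02,-0.02,1.48,0,0,0],[0.02,-0.02,1.48,0,0,0]]]}}

```text
time: 28.48
position: [0.4641, 0.3163, 0.3507]
tool_rot: [0.656, 0.755, 0.0, 0.0]
ft_force: [0.2, -0.5, -0.3]
grip_width: 0.0424
grip_force: 15.0
```

```bash
python3 - <<'E'
from h import *
to((.465,.3155,.1866,98),)
print(np.round(get_obs()["moment"],2))
E
```

```text
t 28.48 grasp pt [0.4642 0.3163 0.1867] yaw 98.0 w 0.0424 F [ 0.2 -0.5 -0.3] q6 0.26
  [-0.023, 0.02, 0.002] [0.001, -0.0, 0.001]
[-0.08  0.07  0.02]
```

{"op": "move_arm", "data": {"commands": [[[0,0,0.02,0,0,0],[0,0,0.03,0,0,0],[0,0,0.03,0,0,0]]]}}

```text
time: 28.85
position: [0.4642, 0.3163, 0.3505]
tool_rot: [0.656, 0.755, 0.001, 0.0]
ft_force: [-1.2, -0.5, 6.6]
grip_width: 0.0421
grip_force: 14.9
```

{"op": "move_arm", "data": {"commands": [[[0,0,0,0,0,0],[0,0,0,0,0,0],[0,0,0,0,0,0],[0,0,0,0,0,0],[0,0,-0.4,0,0,0],[0,0,-1.2,0,0,0],[0,0,-2.2,0,0,0],[0,0,-2.4,0,0,0]]], "claw": -1}}

```text
time: 29.85
position: [0.4646, 0.3166, 0.4492]
tool_rot: [0.656, 0.755, 0.003, 0.002]
ft_force: [0.3, -0.2, 0.4]
grip_width: 0.087
grip_force: 0.0
```

{"op": "move_arm", "data": {"commands": [[[-7,0,0,0,0,0],[-7,0,0,0,0,0],[-7,0,0,0,0,0],[-7,0,0,0,0,0],[-7,0,0,0,0,0],[-7,0,0,0,0,0],[-7,0,0,0,0,0],[-7,0,0,0,0,0],[-7,0,0,0,0,0]]]}}

```text
time: 30.98
position: [0.5029, 0.0401, 0.4452]
tool_rot: [0.655, 0.755, 0.0, -0.0]
ft_force: [-0.5, -0.8, 0.4]
grip_width: 0.087
grip_force: 0.0
```

```bash
python3 - <<'E'
from h import *
to()
c=camera("top"); W=cloud(c); P=W[150:270,60:190].reshape(-1,3); P=P[np.hypot(P[:,0]-.4645,P[:,1]-.3168)<.06]
for lo,hi in((.2,.22),(.155,.165),(.06,.07)):
    T=P[(P[:,2]>lo)&(P[:,2]<hi)]; print(len(T),T.mean(0).round(4),((T.min(0)+T.max(0))/2).round(4)) if len(T) else print(0)
a=cv2.resize(c["pixels"][160:280,60:220],(400,300),interpolation=cv2.INTER_CUBIC)
b=cv2.resize(camera("scene")["pixels"][100:280,230:470],(400,300),interpolation=cv2.INTER_CUBIC)
cv2.imwrite("pics/end.png",np.hstack([a,b]))
E
```

```text
t 30.98 grasp pt [0.5029 0.0401 0.2812] yaw 98.1 w 0.087 F [-0.5 -0.8  0.4] q6 -0.28
198 [0.4641 0.3165 0.2087] [0.4642 0.3171 0.2077]
214 [0.4641 0.3057 0.1611] [0.4644 0.3115 0.16  ]
139 [0.4666 0.2914 0.066 ] [0.4665 0.2969 0.065 ]
```

View pics/end.png

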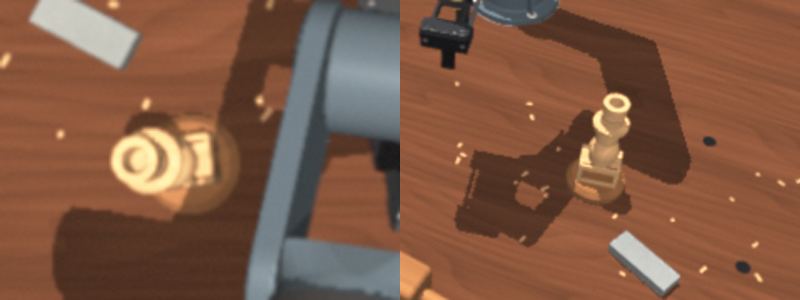

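The stack is complete and upright: the cup rim is at 209 mm (expected 209), the pan at 161 mm and the foot at 66 mm, and the foot is still crosswise. The stone hasn't moved.

```bash
python3 -c "
from rig import *
print(hand_in())"
```

```text
the job is handed in; nothing more can be done
None
```

The candlestick is assembled and handed in at about 31 s: the foot is locked square across the pin, the baluster, pan and cup are upright and fully home, and the arm never touched the gouge or stone.

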